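# Bayonet jar lid held at half turn

### The arm

A 7-joint arm with a two-finger parallel gripper is mounted at the origin on the work surface. World frame = base frame: x ahead of the robot, y to its left, z up, the work surface at z = 0. Lengths are in mm, angles in rad, forces in N, time in s.
With the tool pointing down it reaches from about 425 to 875 mm from the base axis. Payload 4.7 kg.
Tool frame: the origin (TCP) lies between the finger pads; the fingertips stand 11 mm ahead of it and the grasp point (between the pads) lies 8 mm behind it; z points along the fingers, y is the line along which they close (so a half turn about z gives the same grasp; the last joint's range is limited). The gripper opens to 85 mm and grips with 20 to 120 N. Pads are 22 mm wide; open, the fingers measure 114 mm over their backs; the gripper's body (76 mm by 85 mm) begins 54 mm behind the grasp point. The pads swing forward as they close: fully open they stand 13 mm farther back than shut.
Start: joints at [1.281, 0.321, -0.07, 1.45, 0.023, 1.371, -0.057], TCP at [194.427, -620.26, 242.349] pointing down, gripper open.
Joint ranges: [-2.86, 2.86], [-0.3, 2.09], [-1.38, 1.24], [0.06, 2.45], [-1.56, 4.7], [0.09, 2.05], [-2.69, 2.69]. Speed limits (rad/s): [2.57, 2.57, 3.14, 3.14, 3.14, 3.14, 3.14].

### API

Orientations are given as a unit quaternion [x, y, z, w].
In Python, from plant import bot gives the robot as it stands.
- The arm moves only by the tool move_arm, never from a script. Its argument "increments" is a list of rows, each an object with "offset": the shift along the tool's x, y, z in m, a list of three; "turn": the turn about the tool's z in rad. A call has exactly 10 rows; each row shifts and turns the commanded pose from where the row before left it, along the tool's axes as they then stand; what a row does not reach is not made up. A row lasts 1/12 s, in which the tool goes at most 41.7 mm and 7.16 degrees, less where a joint would pass 70% of its speed; a pose out of reach is approached as far as the arm can. A call is refused whole if a number of a shift passes 0.0417 or a number of a turn 0.125, either way. A call with a gripper value outside its range is refused whole. "fingers" is the finger opening in m, from 0 to 0.0854, set as the call begins (left out, the last holds). The fingers move at their own pace and stop on an object; "squeeze" is the grip in N (left out, the last holds). Time passes only in rows, so rows that do not move let the fingers close, or fill a call up. It gives the time, the measured TCP pose, the force, the opening and the grip force at its end, in the units of the state.
- bot.state(): the state, without advancing time (a new reading comes with each control period).
- bot.read_camera(name): name is "scene" or "top" or "wrist"; returns a dict with "frame" (480x640x3 uint8, red, green, blue), "fx", "fy", "cx", "cy" (pixels), "T" (4x4, takes a point from camera to world coordinates). Camera axes: x right, y up, looking along -z (the intrinsics and any distortion apply to the point x, -y, -z); pixel columns grow to the right and rows downward; lengths in mm; the calibration is good to about 2 mm. The wrist camera is an equidistant fisheye: a pixel r from the principal point sees the ray r / f radians off the axis. A picture is of the moment at which its call begins. There is no depth.
- bot.close_job(): hands the job in; it is judged then, once.
Trained networks look in the newest picture that a camera, given by its name, has taken for a name from the list of things; names that differ only in an ending like _2 or _b are one class to them, and where a whole thing is asked for, a point or a joint stands for the part that bears it (a point fixed in the world has none). Each returns a list of dicts, best first, with "conf" (0 to 1); they miss things now and then, are a little off and sometimes report something else, mostly with a low value. They report only what shows in the picture. A call takes as long as a camera call. They do not tell look-alikes from the thing itself.
- bot.spot_in(camera, query): "bbox" ([left, top, width, height] in pixels, round what is visible of it).
- bot.silhouettes(camera, query): "region" (480x640 bool, what is visible of it) and "bbox" ([left, top, width, height] in pixels, round what is visible of it).
- bot.place_of(camera, query): "location" ([column, row] in pixels: a listed point, or the origin of a listed thing).
The state is a dict: "time_s": time; "qpos": joint angles; "joint_vel": joint speeds; "effort": joint torques, N m; "tool_pos": TCP position; "eef_rot": TCP orientation; "contact_force": force on the tool from outside, world axes, zero at the start; "wrist_torque": the same for the moment, N m; "gripper_width": finger opening in mm; "gripper_force": force on a finger pad.
Only numpy, scipy, OpenCV 4.12 (cv2) and the standard library are available. Lean on these libraries where they do the work, as an engineer would, in place of code of your own. Each camera call takes 0.05 s, during which the arm holds its last target. There are 200 camera calls.

### The job

Two look-alike steel lids stand on the shelf. First put the smaller one upright, right down, into the empty pocket of the acrylic tray's front row and let go of it; then fit the larger one on the open ceramic jar, lugs down through the two notches until its disc sits on the rim, and twist it clockwise (seen from above) to half of its quarter turn, so that the bar on top points at the two steel ribs, the airing position. Do not go on to the pair of studs where it clicks locked; finish still gripping the lid there, without letting go, and leave everything else where it is.

Things in the scene. Friction and masses are not known exactly. Their poses are not given: they have to be found in the camera images.
- large_lid: the larger loose lid (about 90 g), bright steel; upright dark bar on top 50 long, 12 thick, z 16 to 40; disc dia 64, z 11 to 16; neck below dia 44, z 0 to 11, with two lugs at its foot (9 wide, 4 tall, out to 29.5 from the axis) under the bar's two ends. Same after half a turn. Origin: centre of the neck's underside, z up, x along bar and lugs. Stands on its neck
- small_lid: the smaller loose lid (about 60 g), bright steel; upright dark bar on top 38 long, 12 thick, z 16 to 40; disc dia 46, z 11 to 16; neck below dia 28, z 0 to 11, with two lugs at its foot (9 wide, 4 tall, out to 20 from the axis) under the bar's two ends. Same after half a turn. Origin: centre of the neck's underside, z up, x along bar and lugs. Stands on its neck
- jar: white ceramic jar on a rubber foot, fixed, dia 96, 55 high, open on top. Origin: centre of its underside on the shelf, z up. Mouth dia 48 with two notches at +x and -x, 14 wide, reaching 31 from the axis; lip 5 thick, hollow beneath. The large lid enters with its bar along the jar's x axis, until the disc rests on the jar's top
- jar_mouth (a point): point on the jar's axis, level with its top (z = 55 in the jar). Seated, the large lid's origin lies 11 below it. The lid then turns clockwise only (from above), freely, with 2 of lift play; a stop bars the other way. A sprung nub clicks at 60 to 80 degrees, the locked end is at 90
- half_mark: two raised steel ribs across from each other on the jar's shoulder, 5 wide, 4 proud, running from 34 to 48 from the axis, then down the jar's side: the half-turn mark, 45 degrees clockwise of the notches. Origin: same as the jar's; x axis along the line through both ribs
- lock_mark: two pairs of small steel studs (dia 6) on the jar's shoulder, 90 degrees clockwise of the notches: the locked place. Origin: same as the jar's; x axis along the line through both pairs
- tiers: two tiers of smoked acrylic, one fixed piece. Origin: on the shelf under the centre of the front row, z up. Front row: three pockets along y, each 64 by 63 inside, floor at z = 4, wall tops at z = 14, centres at x = 0 and y = -67.5 (the empty one), 0 (holds a tin), +67.5 (holds the spare lid). Upper tier: deck at z = 75, x 130 to 250, y -103 to 103, rims to z = 89
- spare_lid: bystander: twin of the small lid, already in its pocket at the tiers' +y end; same sizes and origin as the small lid
- tin: bystander: round aluminium tin, 45 in diameter, 14 high, in the middle pocket; origin at the centre of its underside
- comb: bystander: folded black comb, 24 x 110 x 10, on the upper tier; origin at the centre of its underside
- clipper: bystander: steel nail clipper, 14 x 58 x 11, on the upper tier; origin at the centre of its underside
- pill_case: bystander: red pill case, 45 x 70 x 21, lying on the shelf; origin at the centre of its underside
- scalp_brush: bystander: grey silicone scalp brush, 62 in diameter, 47 high, on the shelf; origin at the centre of its underside
There are look-alikes about, which are no part of the job. What is shaped like the large_lid but pink or purple is not meant. Leave any yellow look-alike of the small_lid alone.

How it is judged (in metres and radians):
On the way, in this order (a step that is already met when the one before it is completed fails the run):
1. the small lid stands let go in the empty pocket (z of small_lid in the frame of tiers between 0 and 0.008 m and x of small_lid in the frame of tiers between -0.013 and 0.013 m and y of small_lid in the frame of tiers between -0.081 and -0.054 m and angle between small_lid's own z axis and vertical below 0.12 rad and contact force between small_lid and the fingers below 0.1 N and linear speed of small_lid below 0.02 m/s), for 0.2 s.
2. the large lid has gone down through the notches onto the jar's rim (z of large_lid in the frame of jar between 0.041 and 0.0475 m and horizontal distance between large_lid and jar below 0.005 m and angle between large_lid's own z axis and vertical below 0.1 rad and angle between the x axis of large_lid and the x axis of jar, either way round below 0.3 rad), for 0.04 s.
At the end, for the whole second after the job is handed in: Large lid on the jar: within 5 mm of its axis, 41 to 47.5 mm up, tilt < 0.1 rad, bar within 0.16 rad of the ribs, at rest, gripped with > 1.5 N; small lid let go in the empty pocket: within 13 mm of its centre each way, < 4 mm off its floor, tilt < 0.12 rad (z of large_lid in the frame of jar between 0.041 and 0.0475 m and horizontal distance between large_lid and jar below 0.005 m and angle between large_lid's own z axis and vertical below 0.1 rad and angle between the x axis of large_lid and the x axis of half_mark, either way round below 0.16 rad and angular speed of large_lid below 0.15 rad/s and linear speed of large_lid below 0.02 m/s and contact force between large_lid and the fingers above 1.5 N and z of small_lid in the frame of tiers between 0 and 0.008 m and x of small_lid in the frame of tiers between -0.013 and 0.013 m and y of small_lid in the frame of tiers between -0.081 and -0.054 m and angle between small_lid's own z axis and vertical below 0.12 rad and contact force between small_lid and the fingers below 0.1 N); the arm keeps its last pose, push and grip.
It fails at once if the lid is turned on to the lock (within 0.5 rad of the studs while on the jar) (z of large_lid in the frame of jar between 0.041 and 0.0475 m and horizontal distance between large_lid and jar below 0.005 m and angle between the x axis of large_lid and the x axis of lock_mark, either way round below 0.5 rad).
It fails at once if a bystander is shifted by more than 20 mm (distance of any of spare_lid, tin, comb, clipper, pill_case, scalp_brush from where it was at the start of the episode above 0.02 m).
It also fails if it takes over 58 s, if anything falls off the work surface, if the arm or the gripper's body presses on something with over 40 N, if the wrist force passes 120 N, or if a joint passes its speed limit or range.

## Working session

There is one attempt and no reset: what is moved stays moved. The work goes in short steps, Python scripts to look and compute and a tool call to move; the robot and the scene stay as the last step left them, time stands still between calls to the robot, and variables do not carry over. Pictures are saved under pics/ and viewed, at most 10 in all, crops included, and the job is handed in when it is done.

Besides the shell and the picture viewer there is one more tool, called as a command line: name --argument value ..., lists and objects as JSON in quotes. move_arm: Moves the arm, as the interface text tells. Its arguments: {"type":"object","properties":{"increments":{"type":"array","items":{"type":"object","properties":{"offset":{"type":"array","items":{"type":"number"}},"turn":{"type":"number"}}}},"fingers":{"type":"number"},"squeeze":{"type":"number"}},"required":["increments"]}

```bash
mkdir -p pics
python3 - <<'E'
from plant import bot
import cv2,numpy as np
s=bot.state();print({k:np.round(v,3).tolist() for k,v in s.items()})
ims=[]
for c in("scene","top"):
    r=bot.read_camera(c);cv2.imwrite(f"pics/{c}0.png",r["frame"][:,:,::-1]);print(c,r["fx"],r["fy"],r["cx"],r["cy"],np.round(r["T"],3).tolist(),[k for k in r])
    for q in("large_lid","small_lid","jar","jar_mouth","tiers","half_mark","lock_mark","tin"):
        print(c,q,[(np.round(d["location"]).tolist(),round(d["conf"],2)) for d in bot.place_of(c,q)])
E
```

```text
{'time_s': 0.0, 'qpos': [1.281, 0.322, -0.07, 1.452, 0.023, 1.371, -0.057], 'joint_vel': [-0.0, 0.001, 0.001, -0.001, -0.0, -0.0, -0.001], 'effort': [-0.0, -49.359, -0.382, -31.434, 0.013, 0.011, 0.0], 'tool_pos': [194.244, -619.752, 241.215], 'eef_rot': [0.988, 0.151, -0.0, -0.001], 'contact_force': [-0.325, -0.685, -0.306], 'wrist_torque': [0.032, -0.02, 0.017], 'gripper_force': 0.0, 'gripper_width': 85.359}
scene 566.3959647858906 566.3959647858906 328.8411240831517 244.58360624517954 [[-0.331, -0.539, 0.774, 1544.702], [0.943, -0.171, 0.284, 340.684], [-0.021, 0.824, 0.566, 761.385], [0.0, 0.0, 0.0, 1.0]] ['frame', 'fx', 'fy', 'cx', 'cy', 'T']
scene large_lid [([170.0, 242.0], 0.77), ([192.0, 210.0], 0.74), ([224.0, 227.0], 0.72), ([297.0, 296.0], 0.61), ([274.0, 231.0], 0.34)]
scene small_lid [([282.0, 212.0], 0.75), ([272.0, 232.0], 0.53), ([462.0, 258.0], 0.51)]
scene jar [([350.0, 250.0], 0.74), ([462.0, 258.0], 0.48)]
scene jar_mouth [([354.0, 233.0], 0.86)]
scene tiers [([463.0, 256.0], 0.56)]
scene half_mark []
scene lock_mark [([351.0, 247.0], 0.56)]
scene tin [([462.0, 258.0], 0.69)]
top 573.5217209249377 573.5217209249377 328.38197978430003 244.66616147318206 [[-0.028, 0.994, -0.109, 441.328], [-0.999, -0.031, -0.024, -41.043], [-0.027, 0.108, 0.994, 1199.252], [0.0, 0.0, 0.0, 1.0]] ['frame', 'fx', 'fy', 'cx', 'cy', 'T']
top large_lid [([521.0, 228.0], 0.94), ([476.0, 270.0], 0.77), ([537.0, 298.0], 0.74)]
top small_lid [([415.0, 285.0], 0.88), ([425.0, 322.0], 0.63)]
top jar [([318.0, 278.0], 0.6)]
top jar_mouth [([314.0, 281.0], 0.63)]
top tiers [([198.0, 308.0], 0.88)]
top half_mark []
top lock_mark []
top tin [([196.0, 304.0], 0.97), ([162.0, 308.0], 0.53)]
```

View pics/top0.png

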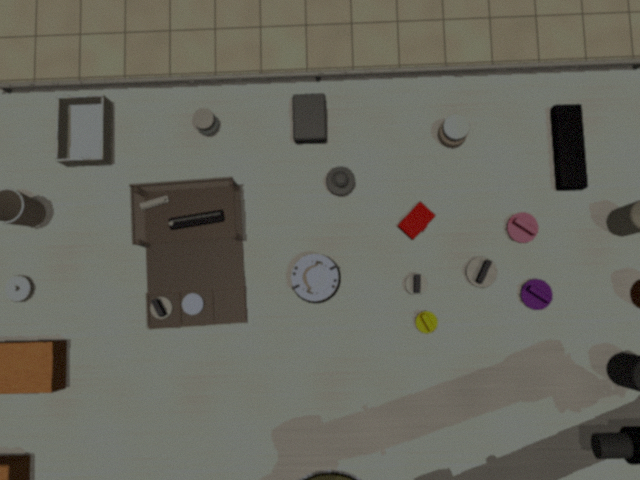

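View pics/scene0.png

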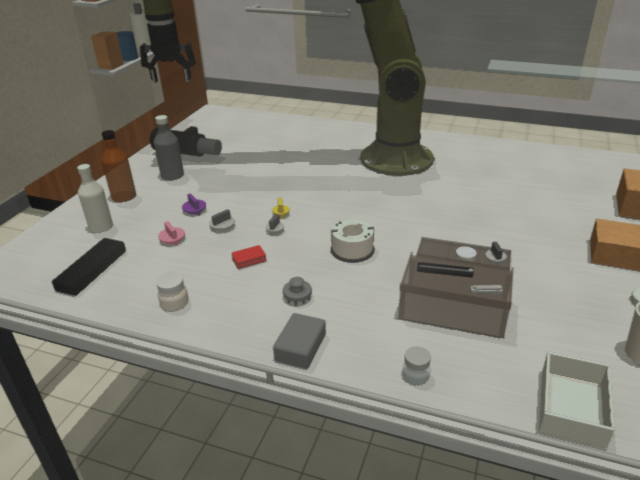

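Both pictures show the candidates (top-image pixels):
- **Large lid:** steel (482,271) is the one; pink (522,228) and purple (537,294) are look-alikes.
- **Small lid:** steel (416,284) is the one; yellow (427,321) is a look-alike, and (160,307) is the spare in the tray.
- **Other targets:** the jar is at (316,278) and the empty pocket at about (226,306).

I'll check the choice in one close crop and measure.

```bash
cat > h.py <<'E'
import numpy as np,cv2
from plant import bot
def ray(r,px,fish=False):
    x=(px[0]-r["cx"])/r["fx"];y=(px[1]-r["cy"])/r["fy"]
    if fish:
        t=np.hypot(x,y);k=np.sin(t)/max(t,1e-9);d=np.array([x*k,-y*k,-np.cos(t)])
    else: d=np.array([x,-y,-1.])
    T=np.array(r["T"]);return T[:3,3],T[:3,:3]@d
def at(r,px,z,fish=False):
    o,d=ray(r,px,fish);return (o+d*(z-o[2])/d[2])[:2]
def proj(r,p,fish=False):
    T=np.array(r["T"]);c=T[:3,:3].T@(np.array(p)-T[:3,3]);x,y,z=c[0],-c[1],-c[2]
    n=np.hypot(x,y)
    k=np.arctan2(n,z)/max(n,1e-9) if fish else 1/z
    return np.array([r["cx"]+r["fx"]*x*k,r["cy"]+r["fy"]*y*k])
E
python3 - <<'E'
from h import *
r=bot.read_camera("top");f=r["frame"][:,:,::-1].copy()
def crop(c0,r0,w,h,k): return cv2.resize(f[r0:r0+h,c0:c0+w],None,fx=k,fy=k,interpolation=cv2.INTER_CUBIC)
a=np.hstack([crop(284,246,64,60,6),crop(400,246,66,60,6)]);b=np.hstack([crop(466,246,36,50,6),crop(140,284,94,50,6)])
m=np.zeros((a.shape[0]+b.shape[0],max(a.shape[1],b.shape[1]),3),np.uint8);m[:360,:a.shape[1]]=a;m[360:,:b.shape[1]]=b
cv2.imwrite("pics/crop.png",cv2.convertScaleAbs(m,alpha=1.3)[:600,:800])
g=f.max(2).astype(int)
for n,(c,ro,w) in dict(small=(416,284,13),large=(482,271,19)).items():
    p=f[ro-w:ro+w,c-w:c+w].max(2); q=(p<90).astype(np.uint8)
    k,l,st,ce=cv2.connectedComponentsWithStats(q);i=1+st[1:,4].argmax();print(n,st[i])
    ys,xs=np.nonzero(l==i);pts=np.c_[xs+c-w,ys+ro-w].astype(float)
    W=np.array([at(r,x,40) for x in pts]);m=W.mean(0);e,v=np.linalg.eigh(np.cov((W-m).T))
    rc=cv2.minAreaRect(W.astype(np.float32));print(n,m.round(1),"ang",np.degrees(np.arctan2(v[1,1],v[0,1])).round(1),rc)
for q in("large_lid","small_lid","jar","spare_lid","tin"):
    for d in bot.spot_in("top",q)[:3]: print(q,np.round(d["bbox"],1),round(d["conf"],2))
print("jar",at(r,(316,278),55),"spare",at(r,(160,307),40),at(r,(161,308),20),"tin",at(r,(192,304),18))
print("tray corners front",at(r,(149,328),14),at(r,(246,322),14))
E
```

```text
small [  9   3   9  20 161]
small [ 484.8 -188.1] ang 176.9 ((484.48931884765625, -187.5611572265625), (16.044876098632812, 38.316402435302734), 87.40802001953125)
large [ 11   7  18  25 243]
large [ 505.7 -321.9] ang 151.8 ((505.6924133300781, -321.74749755859375), (19.45246696472168, 53.56779098510742), 61.13959884643555)
large_lid [505.6 212.9  31.9  31.1] 0.94
large_lid [463.9 257.   34.9  30.9] 0.92
large_lid [521.4 281.7  35.9  28.7] 0.77
small_lid [418.3 307.9  22.3  25.5] 0.82
small_lid [406.3 273.   16.6  22.4] 0.66
jar [294.8 254.2  43.4  48.1] 0.97
spare_lid [149.9 297.8  24.7  21.7] 0.61
tin [183.3 289.5  20.3  27.3] 0.94
jar [500.62490646  12.63093263] spare [451.98086559 331.05448682] [450.05703103 335.38930768] tin [456.47294503 271.62361302]
tray corners front [409.74338955 362.11188592] [416.52690214 160.96239619]
```

View pics/crop.png

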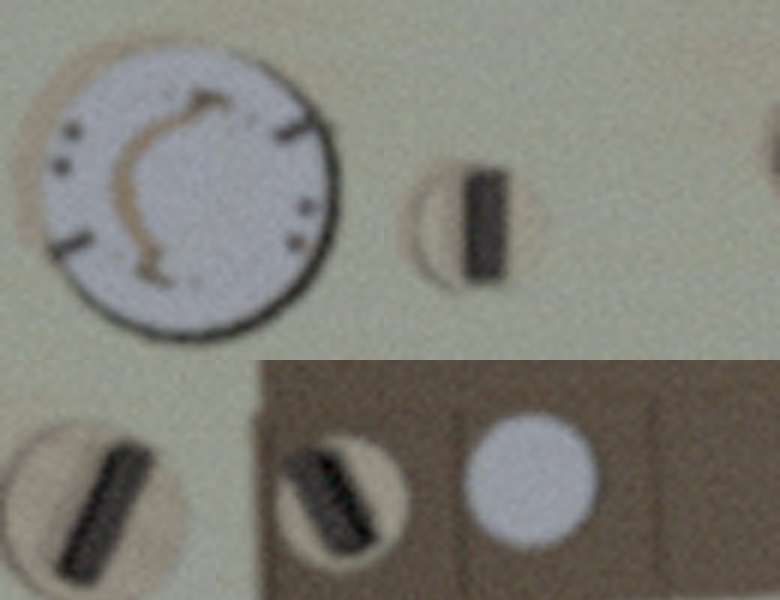

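The crop confirms my choice. The steel small lid (dark bar, grey disc) is at top pixel (416,284), and the larger steel lid is at (482,271). The jar is at (316,278) with ribs toward (333,267) and (296,287), and notches about 73° up in the image. The empty pocket is right of the tin. Next I move above the small lid.

move_arm --increments '[{"offset":[0.0203,-0.0163,0],"turn":0},{"offset":[0.0203,-0.0163,0],"turn":0},{"offset":[0.0203,-0.0163,0],"turn":0},{"offset":[0.0203,-0.0163,0],"turn":0},{"offset":[0.0203,-0.0163,0],"turn":0},{"offset":[0.0203,-0.0163,0],"turn":0},{"offset":[0.0203,-0.0163,0],"turn":0},{"offset":[0.0203,-0.0163,0],"turn":0},{"offset":[0.0203,-0.0163,0],"turn":0},{"offset":[0.0203,-0.0163,0],"turn":0}]' --fingers 0.05 --squeeze 30

```text
time_s: 2.03
tool_pos: [340.0, -402.9, 242.5]
eef_rot: [0.988, 0.151, 0.0, 0.0]
contact_force: [0.6, -0.9, -0.0]
gripper_width: 50.1
gripper_force: 0.0
```

move_arm --increments '[{"offset":[0.0203,-0.0163,0.009],"turn":0},{"offset":[0.0203,-0.0163,0.009],"turn":0},{"offset":[0.0203,-0.0163,0.009],"turn":0},{"offset":[0.0203,-0.0163,0.009],"turn":0},{"offset":[0.0203,-0.0163,0.009],"turn":0},{"offset":[0.0203,-0.0163,0.009],"turn":0},{"offset":[0.0203,-0.0163,0.009],"turn":0},{"offset":[0.0203,-0.0163,0.009],"turn":0},{"offset":[0.0203,-0.0163,0.009],"turn":0},{"offset":[0.0203,-0.0163,0.009],"turn":0}]'

```text
time_s: 2.87
tool_pos: [484.9, -186.7, 152.2]
eef_rot: [0.988, 0.151, 0.0, 0.0]
contact_force: [0.8, -0.4, -0.0]
gripper_width: 49.8
gripper_force: 0.0
```

move_arm --increments '[{"turn":-0.12},{"turn":-0.12},{"turn":-0.12},{"turn":-0.12},{"turn":-0.12},{"turn":-0.12},{"turn":-0.12},{"turn":-0.12},{"turn":-0.12},{"turn":-0.12}]'

```text
$.increments[0]: bad value
```

move_arm --increments '[{"turn":-0.12},{"turn":-0.12},{"turn":-0.12},{"turn":-0.12},{"turn":-0.12},{"turn":-0.12},{"turn":-0.12},{"turn":-0.12},{"turn":-0.12},{"turn":-0.12}]'

```text
$.increments[0]: bad value
```

move_arm --increments '[{"turn":-0.12},{"turn":-0.12},{"turn":-0.12},{"turn":-0.025},{"turn":0},{"turn":0},{"turn":0},{"turn":0},{"turn":0},{"turn":0}]'

```text
$.increments[0]: bad value
```

move_arm --increments '[{"offset":[0,0,0],"turn":-0.12},{"offset":[0,0,0],"turn":-0.12},{"offset":[0,0,0],"turn":-0.12},{"offset":[0,0,0],"turn":-0.12},{"offset":[0,0,0],"turn":-0.12},{"offset":[0,0,0],"turn":-0.12},{"offset":[0,0,0],"turn":-0.12},{"offset":[0,0,0],"turn":-0.12},{"offset":[0,0,0],"turn":-0.12},{"offset":[0,0,0],"turn":-0.12}]'

```text
time_s: 3.7
tool_pos: [484.3, -187.8, 152.4]
eef_rot: [0.728, 0.685, -0.0, 0.0]
contact_force: [-0.1, -0.0, -0.0]
gripper_width: 50.1
gripper_force: 0.0
```

move_arm --increments '[{"offset":[0,0,0],"turn":-0.12},{"offset":[0,0,0],"turn":-0.12},{"offset":[0,0,0],"turn":-0.12},{"offset":[0,0,0],"turn":-0.12},{"offset":[0,0,0],"turn":-0.12},{"offset":[0,0,0],"turn":-0.12},{"offset":[0,0,0],"turn":-0.12},{"offset":[0,0,0],"turn":-0.12},{"offset":[0,0,0],"turn":-0.12},{"offset":[0,0,0],"turn":-0.12}]'

```text
time_s: 4.53
tool_pos: [484.3, -187.8, 152.5]
eef_rot: [0.214, 0.977, -0.0, 0.0]
contact_force: [0.1, 0.2, 0.1]
gripper_width: 50.4
gripper_force: 0.0
```

move_arm --increments '[{"offset":[0,0,0],"turn":-0.12},{"offset":[0,0,0],"turn":-0.12},{"offset":[0,0,0],"turn":-0.12},{"offset":[0,0,0],"turn":-0.025},{"offset":[0,0,0],"turn":0},{"offset":[0,0,0],"turn":0},{"offset":[0,0,0],"turn":0},{"offset":[0,0,0],"turn":0},{"offset":[0,0,0],"turn":0},{"offset":[0,0,0],"turn":0}]'

```text
time_s: 5.37
tool_pos: [484.3, -187.7, 152.3]
eef_rot: [0.027, 1.0, -0.0, -0.0]
contact_force: [0.1, 0.1, -0.1]
gripper_width: 50.0
gripper_force: 0.0
```

```bash
cat >> h.py <<'E'
from scipy.spatial.transform import Rotation as R
def toolang():
    q=bot.state()["eef_rot"];x=R.from_quat(q).as_matrix();return np.degrees(np.arctan2(x[1,0],x[0,0]))
E
python3 - <<'E'
from h import *
r=bot.read_camera("wrist");cv2.imwrite("pics/w1.png",r["frame"][:,:,::-1]);s=bot.state()
print(toolang(),np.round(s["tool_pos"],1),s["time_s"],np.round(s["qpos"],2),r["fx"],r["cx"],r["cy"],np.round(r["T"],2).tolist())
print("tcp pix",proj(r,s["tool_pos"],1),"est lid",proj(r,[485,-188,40],1))
E
```

```text
176.95503405018303 [ 484.3 -187.7  152.3] 5.4167 [ 0.96  0.16 -0.7   1.87  0.11  1.15  1.75] 371.64829954431775 312.28730891379934 239.01443384227085 [[0.05, -0.96, -0.28, 413.59], [1.0, 0.05, 0.01, -183.51], [0.0, -0.28, 0.96, 284.51], [0.0, 0.0, 0.0, 1.0]]
tcp pix [310.89803468 317.03714555] est lid [311.05479288 240.06369432]
```

View pics/w1.png

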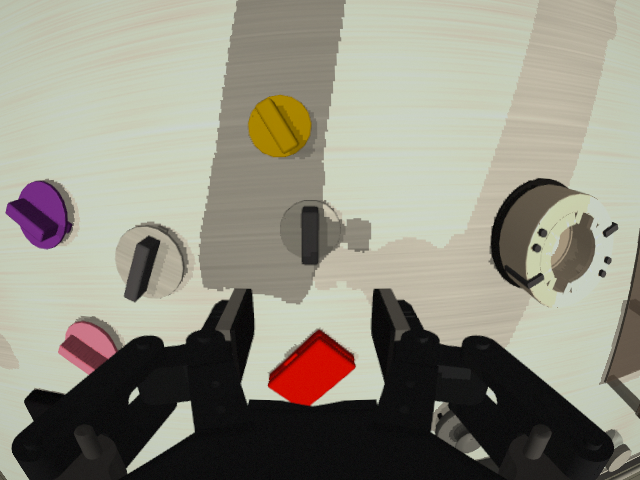

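The wrist view shows the small steel lid's bar at (310,235), with the yellow lid at (280,125), the large steel lid at (150,262) and the red pill case at (312,367) below. Next I fit the bar models to the picture.

```bash
cat >> h.py <<'E'
from scipy.optimize import minimize
def barfit(r,L,x0,fish,th=75,z0=0,win=45):
    g=r["frame"].max(2);B=np.array([[a*L/2,b*6,c] for a in(-1,1) for b in(-1,1) for c in(16+z0,40+z0)])
    def hull(p):
        c,s=np.cos(p[2]),np.sin(p[2]);P=[[p[0]+c*b[0]-s*b[1],p[1]+s*b[0]+c*b[1],b[2]] for b in B]
        return cv2.convexHull(np.array([proj(r,q,fish) for q in P],np.float32))
    cx,cy=hull(x0).reshape(-1,2).mean(0).astype(int);m0=(g<th).astype(np.uint8);w=np.zeros_like(m0);w[max(cy-win,0):cy+win,max(cx-win,0):cx+win]=1
    k,l,st,ce=cv2.connectedComponentsWithStats(m0*w);i=1+st[1:,4].argmax();m=(l==i)
    def cost(p):
        h=np.zeros(m.shape,np.uint8);cv2.fillConvexPoly(h,np.round(hull(p)*16).astype(np.int32),1,shift=4);return -(m&(h>0)).sum()/(m|(h>0)).sum()
    best=minimize(cost,x0,method="Nelder-Mead",options=dict(initial_simplex=np.array(x0)+np.array([[0,0,0],[6,0,0],[0,6,0],[0,0,.15]])))
    return best.x[:2].round(1),np.degrees(best.x[2]).round(1),round(best.fun,3)
E
python3 - <<'E'
from h import *
r=bot.read_camera("wrist");t=bot.read_camera("top")
for th in(60,75):
  print("small",barfit(r,38,[485,-188,-.05],1,th),barfit(t,38,[485,-188,-.05],0,th+15,0,14))
  print("large",barfit(r,50,[505,-322,-.5],1,th),barfit(t,50,[505,-322,-.5],0,th+15,0,20))
E
```

```text
small (array([ 483.2, -188.4]), np.float64(-3.3), np.float64(-0.844)) (array([ 490., -191.]), np.float64(6.4), np.float64(-0.282))
large (array([ 505.6, -325.4]), np.float64(-31.0), np.float64(-0.396)) (array([ 510.3, -324. ]), np.float64(-26.2), np.float64(-0.16))
small (array([ 484.4, -188.4]), np.float64(-2.3), np.float64(-0.898)) (array([ 480.7, -196.8]), np.float64(16.2), np.float64(-0.275))
large (array([ 505.2, -324.4]), np.float64(-30.5), np.float64(-0.683)) (array([ 510.3, -324. ]), np.float64(-26.2), np.float64(-0.16))
```

move_arm --increments '[{"offset":[0,-0.0007,0.015],"turn":0},{"offset":[0,0,0.02],"turn":0},{"offset":[0,0,0.02],"turn":0},{"offset":[0,0,0.02],"turn":0},{"offset":[0,0,0.02],"turn":0},{"offset":[0,0,0.014],"turn":0},{"offset":[0,0,0.008],"turn":0},{"offset":[0,0,0.0045],"turn":0},{"offset":[0,0,0],"turn":0},{"offset":[0,0,0],"turn":0}]'

```text
time_s: 6.35
tool_pos: [484.8, -188.6, 31.4]
eef_rot: [0.026, 1.0, -0.0, 0.0]
contact_force: [-0.3, 0.0, 0.5]
gripper_width: 50.0
gripper_force: 0.0
```

move_arm --increments '[{"offset":[0,0,0],"turn":0},{"offset":[0,0,0],"turn":0},{"offset":[0,0,0],"turn":0},{"offset":[0,0,0],"turn":0},{"offset":[0,0,0],"turn":0},{"offset":[0,0,0],"turn":0},{"offset":[0,0,0],"turn":0},{"offset":[0,0,0],"turn":0},{"offset":[0,0,0],"turn":0},{"offset":[0,0,0],"turn":0}]' --fingers 0.0

```text
time_s: 7.18
tool_pos: [484.7, -188.7, 31.4]
eef_rot: [0.026, 1.0, -0.0, 0.0]
contact_force: [-0.7, 0.2, 5.5]
gripper_width: 11.2
gripper_force: 36.3
```

move_arm --increments '[{"offset":[0,0,-0.01],"turn":0},{"offset":[0,0,-0.025],"turn":0},{"offset":[0,0,-0.03],"turn":0},{"offset":[0,0,-0.03],"turn":0},{"offset":[0,0,-0.025],"turn":0},{"offset":[0.0036,0.015,0],"turn":0},{"offset":[0.0036,0.0264,0],"turn":0},{"offset":[0.0036,0.0264,0],"turn":0},{"offset":[0.0036,0.0264,0],"turn":0},{"offset":[0.0036,0.0264,0],"turn":0}]'

```text
time_s: 8.02
tool_pos: [471.7, -65.3, 150.4]
eef_rot: [0.026, 1.0, 0.0, -0.0]
contact_force: [-0.8, 0.4, 0.2]
gripper_width: 11.1
gripper_force: 35.5
```

move_arm --increments '[{"offset":[0.0036,0.0264,0],"turn":0},{"offset":[0.0036,0.0264,0],"turn":0},{"offset":[0.0036,0.0264,0],"turn":0},{"offset":[0.0036,0.0264,0],"turn":0},{"offset":[0.0036,0.0264,0],"turn":0},{"offset":[0.0036,0.0264,0],"turn":0},{"offset":[0.0036,0.0264,0],"turn":0},{"offset":[0.0036,0.0264,0],"turn":0},{"offset":[0.0036,0.0264,0],"turn":0},{"offset":[0.0036,0.0238,0],"turn":0}]'

```text
time_s: 8.85
tool_pos: [449.2, 197.7, 150.5]
eef_rot: [0.026, 1.0, -0.0, -0.0]
contact_force: [-0.2, 0.6, 0.7]
gripper_width: 11.1
gripper_force: 35.5
```

Run:
```python
from h import *
s=bot.state();print(toolang(),np.round(s["tool_pos"],1),s["time_s"],s["gripper_width"],np.round(s["qpos"],2))
r=bot.read_camera("wrist");f=r["frame"][:,:,::-1].copy();cv2.imwrite("pics/w2raw.png",f)
# model overlay
yaw=np.radians(1.9);o=np.array([448,262.7]);c,sn=np.cos(yaw),np.sin(yaw)
def W(x,y,z): return [o[0]+c*x-sn*y,o[1]+sn*x+c*y,z]
for a,b in[(-103,-35.5),(-32,32),(35.5,103)]: 
  if 1:
    P=np.array([proj(r,W(x,y,14),1) for x,y in[(-31.5,a),(-31.5,b),(31.5,b),(31.5,a)]]);cv2.polylines(f,[P.astype(int)],True,(0,255,0),1)
f=cv2.resize(f,(800,600));cv2.imwrite("pics/w2.png",f)
```

```text
177.03641403641888 [449.2 197.7 150.5] 8.85 11.054771586145048 [ 0.52  0.15 -1.04  1.92  0.14  1.15  0.94]
```

View pics/w2.png

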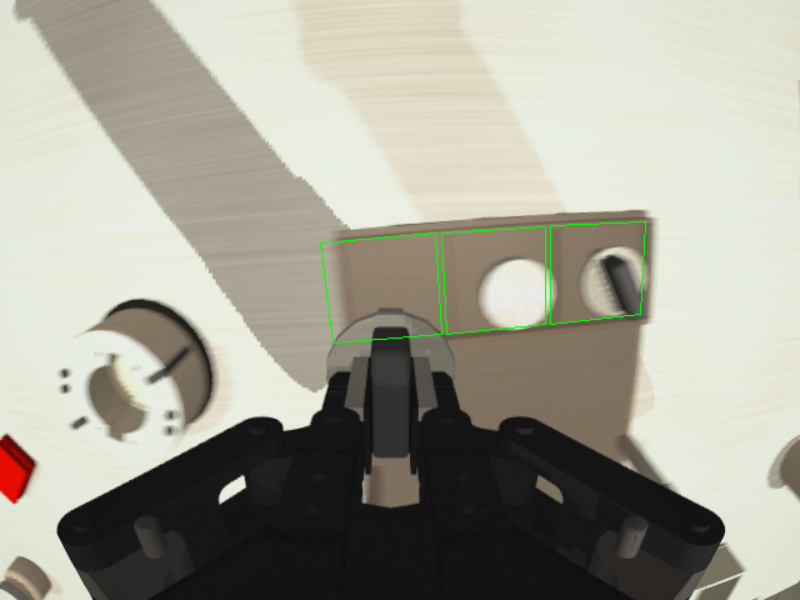

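The wrist picture shows the held lid upright at (390,350) and the tray's empty pocket at about (390,285). My tray model (green) is about 10 px too far left, partly from motion blur, so I retake the picture with the arm still.

Run:
```python
from h import *
r=bot.read_camera("wrist");r=bot.read_camera("wrist");s=bot.state();print(np.round(s["tool_pos"],1),np.round(r["T"],2).tolist())
import pickle;pickle.dump(r,open("w3.pkl","wb"))
f=r["frame"][160:320,230:540,::-1];f=cv2.resize(f,None,fx=2.5,fy=2.5,interpolation=cv2.INTER_CUBIC);cv2.imwrite("pics/w3.png",cv2.convertScaleAbs(f,alpha=1.2)[:600,:800])
```

```text
[448.9 198.2 150.5] [[0.04, -0.96, -0.28, 377.71], [1.0, 0.04, 0.01, 204.18], [0.0, -0.28, 0.96, 283.03], [0.0, 0.0, 0.0, 1.0]]
```

View pics/w3.png

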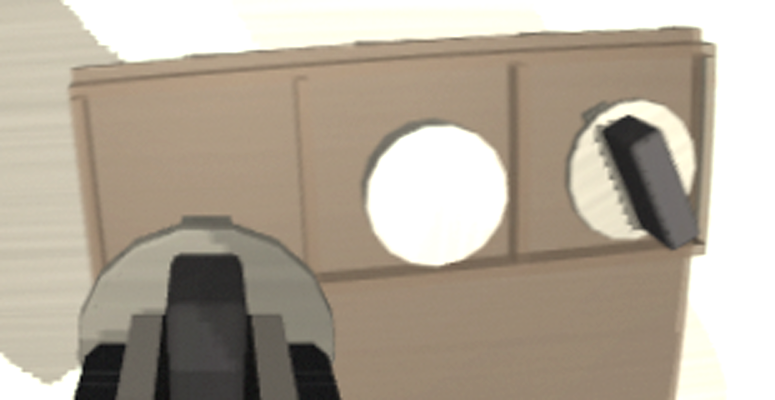

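The sharper crop shows the pocket row clearly. The front wall top runs from (72,87) to (715,45), the dividers meet it at (300,77) and (514,65), and the back wall runs from (320,277) to (704,252).

Run:
```python
from h import *;import pickle
r=pickle.load(open("w3.pkl","rb"))
for n,p in dict(FL=(72,87),FR=(715,45),D1=(299,78),D2=(514,66),BR=(704,252),Bd1=(320,277),Bd2=(514,262)).items():
    print(n,at(r,(p[0]/2.5+230,p[1]/2.5+160),14,1).round(1))
s=bot.state()["tool_pos"]; print("held lid bar-top centre?",proj(r,[s[0],s[1],s[2]+9],1))
# jar rim fit on bright mask omitted; ribs seen
```

```text
FL [419.6 163.7]
FR [411.4 368. ]
D1 [420.  230.5]
D2 [418.1 296.6]
BR [482.2 370.7]
Bd1 [482.6 236. ]
Bd2 [481.2 299.4]
held lid bar-top centre? [303.92598036 329.42655245]
```

move_arm --increments '[{"offset":[-0.0042,0,0.015],"turn":0},{"offset":[0,0,0.02],"turn":0},{"offset":[0,0,0.02],"turn":0},{"offset":[0,0,0.02],"turn":0},{"offset":[0,0,0.015],"turn":0},{"offset":[0,0,0.01],"turn":0},{"offset":[0,0,0.007],"turn":0},{"offset":[0,0,0.0045],"turn":0},{"offset":[0,0,0.003],"turn":0},{"offset":[0,0,0],"turn":0}]'

```text
time_s: 9.83
tool_pos: [454.8, 195.5, 36.3]
eef_rot: [0.027, 1.0, -0.0, 0.0]
contact_force: [0.7, 0.1, 0.1]
gripper_width: 10.9
gripper_force: 35.5
```

move_arm --increments '[{"offset":[0,0,0],"turn":0},{"offset":[0,0,0],"turn":0},{"offset":[0,0,0],"turn":0},{"offset":[0,0,0],"turn":0},{"offset":[0,0,0],"turn":0},{"offset":[0,0,0],"turn":0},{"offset":[0,0,0],"turn":0},{"offset":[0,0,0],"turn":0},{"offset":[0,0,-0.003],"turn":0},{"offset":[0,0,-0.005],"turn":0}]' --fingers 0.035

```text
time_s: 10.67
tool_pos: [454.2, 195.6, 44.1]
eef_rot: [0.026, 1.0, -0.0, -0.001]
contact_force: [0.3, -0.2, -0.1]
gripper_width: 35.1
gripper_force: 0.0
```

move_arm --increments '[{"offset":[0,0,-0.01],"turn":0},{"offset":[0,0,-0.015],"turn":0},{"offset":[0,0,-0.02],"turn":0},{"offset":[0,0,-0.02],"turn":0},{"offset":[0,0,-0.02],"turn":0},{"offset":[0,0,-0.02],"turn":0},{"offset":[0,0,-0.01],"turn":0},{"offset":[0,0,0],"turn":0},{"offset":[0,0,0],"turn":0},{"offset":[0,0,0],"turn":0}]'

```text
time_s: 11.5
tool_pos: [454.1, 195.2, 158.4]
eef_rot: [0.026, 1.0, -0.0, -0.001]
contact_force: [0.1, 0.3, -0.8]
gripper_width: 34.8
gripper_force: 0.0
```

Run:
```python
from h import *
s=bot.state();print(toolang(),np.round(s["tool_pos"],1),s["time_s"],s["gripper_width"])
r=bot.read_camera("wrist");f=r["frame"][:,:,::-1].copy();import pickle;pickle.dump(r,open("w4.pkl","wb"))
print("small",barfit(r,38,[453,198,-.05],1,60,4),barfit(r,38,[453,198,-.05],1,75,4))
f[:60]=f[:60];cv2.imwrite("pics/w4.png",f)
```

```text
176.96667605588868 [454.1 195.2 158.4] 11.5 34.81401704199627
small (array([454.7, 196. ]), np.float64(-2.8), np.float64(-0.373)) (array([454.2, 196. ]), np.float64(-2.7), np.float64(-0.883))
```

View pics/w4.png

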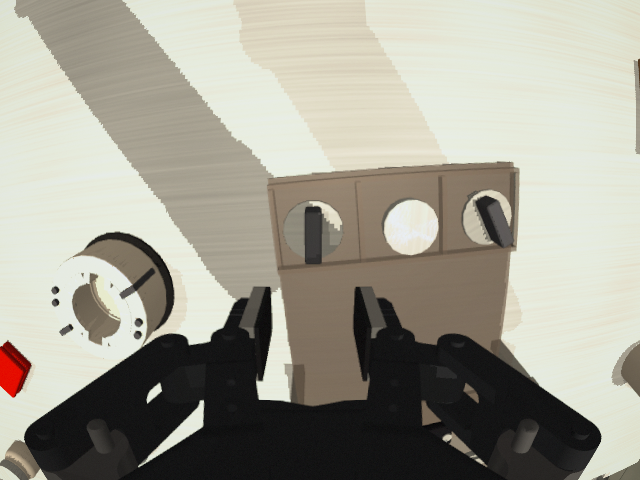

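The small lid stands upright inside the empty pocket, with its disc at (313,230) between the walls at 275 and 358. Next I stop over the jar to measure it, on the way to the large lid.

move_arm --increments '[{"offset":[-0.0069,-0.0226,0],"turn":0},{"offset":[-0.0069,-0.0226,0],"turn":0},{"offset":[-0.0069,-0.0226,0],"turn":0},{"offset":[-0.0069,-0.0226,0],"turn":0},{"offset":[-0.0069,-0.0226,0],"turn":0},{"offset":[-0.0069,-0.0226,0],"turn":0},{"offset":[-0.0069,-0.0226,0],"turn":0},{"offset":[-0.0069,-0.0226,0],"turn":0},{"offset":[0,0,0],"turn":0},{"offset":[0,0,0],"turn":0}]' --fingers 0.05

```text
time_s: 12.38
tool_pos: [499.7, 10.8, 157.9]
eef_rot: [0.028, 1.0, 0.0, -0.001]
contact_force: [-0.7, 1.0, -0.1]
gripper_width: 50.2
gripper_force: 0.0
```

Run:
```python
from h import *;import pickle
bot.read_camera("wrist");r=bot.read_camera("wrist");s=bot.state();pickle.dump(r,open("w5.pkl","wb"));print(toolang(),np.round(s["tool_pos"],1),s["time_s"],np.round(s["qpos"],2))
# rectify: top plane z=55, 4 px/mm, 130 mm square round (500,12); up=+x, right=-y
K=4;n=150;P=np.array([[proj(r,[500+(n*K/2-i)/K,12-(j-n*K/2)/K,55],1) for j in range(n*K)] for i in range(n*K)],np.float32)
w=cv2.remap(r["frame"][:,:,::-1].copy(),P[...,0],P[...,1],cv2.INTER_CUBIC);cv2.imwrite("pics/jar.png",w);print(proj(r,[500,12,55],1))
```

```text
177.03042472153464 [499.6  13.2 158.5] 12.4833 [ 0.78  0.14 -0.91  1.9   0.12  1.16  1.35]
[310.67475176 243.89140548]
```

View pics/jar.png

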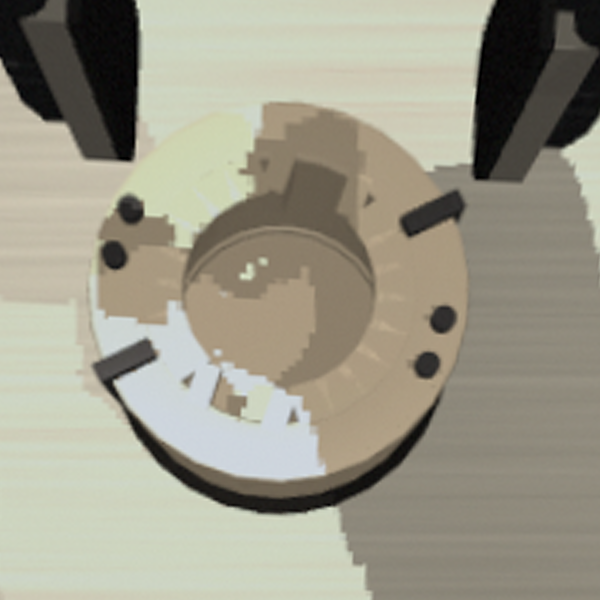

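The rectified view (4 px/mm) shows the mouth centred at (279.5,290) and the ribs at (432,213) and (126,361). The studs are at (121,232) and (434,342), and the upper notch is at (315,185). I verify the centre with a still frame and with the other cameras.

```bash
cat >> h.py <<'E'
def marks(r,fish,c0=(502,16),z=58,K=4,n=120,th=80):
    P=np.array([[proj(r,[c0[0]+(n*K/2-i)/K,c0[1]-(j-n*K/2)/K,z],fish) for j in range(n*K)] for i in range(n*K)],np.float32)
    w=cv2.remap(r["frame"],P[...,0],P[...,1],cv2.INTER_CUBIC).max(2)
    k,l,st,ce=cv2.connectedComponentsWithStats((w<th).astype(np.uint8))
    return [(round(c0[0]+(n*K/2-c[1])/K,1),round(c0[1]-(c[0]-n*K/2)/K,1),int(s[4]/K/K)) for s,c in zip(st[1:],ce[1:]) if s[4]>150]
E
python3 - <<'E'
from h import *;import pickle
print("w5",marks(pickle.load(open("w5.pkl","rb")),1,th=70))
r=bot.read_camera("wrist");s=bot.state();print("new",np.round(s["tool_pos"],1),np.round(r["T"][:3,3] if hasattr(r["T"],"shape") else [q[3] for q in r["T"][:3]],1),marks(r,1,th=70))
t=cv2.imread("pics/top0.png")[:,:,::-1].copy();q=bot.read_camera("top");q["frame"]=t;print("top",marks(q,0,th=115))
t=cv2.imread("pics/scene0.png")[:,:,::-1].copy();q=bot.read_camera("scene");q["frame"]=t;print("scene",marks(q,0,th=80))
E
```

```text
w5 [(np.float64(549.7), np.float64(62.9), 534), (np.float64(547.3), np.float64(-36.9), 340), (np.float64(520.5), np.float64(-20.8), 84), (np.float64(521.1), np.float64(54.0), 26), (np.float64(510.2), np.float64(58.0), 30), (np.float64(494.4), np.float64(-23.1), 27), (np.float64(483.1), np.float64(-19.2), 26), (np.float64(480.2), np.float64(56.1), 20), (np.float64(455.6), np.float64(16.0), 298)]
new [499.7  13.5 158.7] [429.1  17.1 290.8] [(np.float64(549.8), np.float64(63.5), 511), (np.float64(547.8), np.float64(-36.3), 348), (np.float64(520.5), np.float64(-20.9), 83), (np.float64(521.1), np.float64(53.8), 26), (np.float64(510.2), np.float64(57.9), 30), (np.float64(494.4), np.float64(-23.3), 28), (np.float64(483.2), np.float64(-19.3), 26), (np.float64(457.3), np.float64(19.0), 321)]
top [(np.float64(560.7), np.float64(16.5), 11), (np.float64(558.6), np.float64(-0.8), 63), (np.float64(556.5), np.float64(-17.5), 69), (np.float64(559.3), np.float64(-29.8), 23), (np.float64(559.7), np.float64(-41.5), 10), (np.float64(504.3), np.float64(18.8), 3765), (np.float64(555.3), np.float64(-34.2), 9), (np.float64(541.0), np.float64(-39.2), 30), (np.float64(505.7), np.float64(25.2), 848), (np.float64(534.6), np.float64(19.8), 13), (np.float64(525.1), np.float64(-6.6), 15), (np.float64(515.5), np.float64(-41.5), 12), (np.float64(480.1), np.float64(38.7), 17), (np.float64(475.6), np.float64(68.0), 17), (np.float64(471.1), np.float64(12.3), 17), (np.float64(456.9), np.float64(-30.3), 10)]
scene []
```

Jar centre is (502.2, 17.2) with notches at −19.2° and ribs at −64.2°. Next is the large lid.

move_arm --increments '[{"offset":[-0.0017,-0.024,0],"turn":0},{"offset":[-0.0017,-0.024,0],"turn":0},{"offset":[-0.0017,-0.024,0],"turn":0},{"offset":[-0.0017,-0.024,0],"turn":0},{"offset":[-0.0017,-0.024,0],"turn":0},{"offset":[-0.0017,-0.024,0],"turn":0},{"offset":[-0.0017,-0.024,0],"turn":0},{"offset":[-0.0017,-0.024,0],"turn":0},{"offset":[-0.0017,-0.024,0],"turn":0},{"offset":[-0.0017,-0.024,0],"turn":0}]'

```text
time_s: 13.47
tool_pos: [504.8, -228.7, 159.4]
eef_rot: [0.026, 1.0, -0.0, 0.0]
contact_force: [0.6, -0.2, 0.6]
gripper_width: 50.2
gripper_force: 0.0
```

move_arm --increments '[{"offset":[-0.0017,-0.024,0],"turn":0},{"offset":[-0.0017,-0.024,0],"turn":0},{"offset":[-0.0017,-0.024,0],"turn":0},{"offset":[-0.0017,-0.024,0],"turn":0},{"offset":[0,0,0],"turn":0.118},{"offset":[0,0,0],"turn":0.118},{"offset":[0,0,0],"turn":0.118},{"offset":[0,0,0],"turn":0.118},{"offset":[0,0,0],"turn":0},{"offset":[0,0,0],"turn":0}]'

```text
time_s: 14.3
tool_pos: [506.7, -323.8, 159.3]
eef_rot: [0.257, 0.966, -0.0, -0.0]
contact_force: [0.5, 0.2, 0.2]
gripper_width: 50.2
gripper_force: 0.0
```

Run:
```python
from h import *
for i in range(2):
  r=bot.read_camera("wrist");s=bot.state();print(toolang(),np.round(s["tool_pos"],1),s["time_s"])
  for th in(65,75,85): print(barfit(r,50,[505,-324,-.52],1,th,0,50))
cv2.imwrite("pics/w6.png",r["frame"][:,:,::-1])
```

```text
150.18031522600398 [ 506.7 -323.9  159.3] 14.35
(array([ 504.5, -324. ]), np.float64(-27.6), np.float64(-0.859))
(array([ 505.1, -324.2]), np.float64(-27.1), np.float64(-0.895))
(array([ 504.5, -324. ]), np.float64(-27.2), np.float64(-0.938))
150.13754761627118 [ 506.5 -324.1  159.3] 14.4
(array([ 504.2, -323.9]), np.float64(-29.5), np.float64(-0.873))
(array([ 504.4, -323.8]), np.float64(-26.7), np.float64(-0.9))
(array([ 504.3, -323.7]), np.float64(-26.9), np.float64(-0.937))
```

move_arm --increments '[{"offset":[0,0,0.01],"turn":-0.047},{"offset":[0.0019,-0.001,0.02],"turn":0},{"offset":[0,0,0.02],"turn":0},{"offset":[0,0,0.02],"turn":0},{"offset":[0,0,0.02],"turn":0},{"offset":[0,0,0.02],"turn":0},{"offset":[0,0,0.01],"turn":0},{"offset":[0,0,0.0068],"turn":0},{"offset":[0,0,0],"turn":0},{"offset":[0,0,0],"turn":0}]'

```text
time_s: 15.23
tool_pos: [504.6, -324.7, 33.1]
eef_rot: [0.236, 0.972, -0.0, 0.0]
contact_force: [-0.4, -0.4, 0.2]
gripper_width: 50.2
gripper_force: 0.0
```

move_arm --increments '[{"offset":[0,0,0],"turn":0},{"offset":[0,0,0],"turn":0},{"offset":[0,0,0],"turn":0},{"offset":[0,0,0],"turn":0},{"offset":[0,0,0],"turn":0},{"offset":[0,0,0],"turn":0},{"offset":[0,0,0],"turn":0},{"offset":[0,0,0],"turn":0},{"offset":[0,0,0],"turn":0},{"offset":[0,0,0],"turn":0}]' --fingers 0.0 --squeeze 40

```text
time_s: 16.07
tool_pos: [504.9, -325.0, 33.6]
eef_rot: [0.237, 0.972, -0.0, 0.001]
contact_force: [0.2, 0.8, 5.3]
gripper_width: 10.8
gripper_force: 40.7
```

move_arm --increments '[{"offset":[0,0,-0.005],"turn":0},{"offset":[0,0,-0.015],"turn":0},{"offset":[0,0,-0.02],"turn":0},{"offset":[0,0,-0.02],"turn":0},{"offset":[0,0,-0.02],"turn":0},{"offset":[0.0106,0.0202,0],"turn":0},{"offset":[0.0106,0.0202,0],"turn":0},{"offset":[0.0106,0.0202,0],"turn":0},{"offset":[0.0106,0.0202,0],"turn":0},{"offset":[0.0106,0.0202,0],"turn":0}]'

```text
time_s: 16.9
tool_pos: [502.8, -209.4, 112.2]
eef_rot: [0.237, 0.972, -0.0, -0.001]
contact_force: [-0.2, -1.1, -1.3]
gripper_width: 11.3
gripper_force: 39.8
```

move_arm --increments '[{"offset":[0.0106,0.0202,0],"turn":0},{"offset":[0.0106,0.0202,0],"turn":0},{"offset":[0.0106,0.0202,0],"turn":0},{"offset":[0.0106,0.0202,0],"turn":0},{"offset":[0.0106,0.0202,0],"turn":0},{"offset":[0.0106,0.0202,0],"turn":0},{"offset":[0.0106,0.0202,0],"turn":0},{"offset":[0.0106,0.0202,0],"turn":0},{"offset":[0.0106,0.0202,0],"turn":0},{"offset":[0.0106,0.0202,0],"turn":0}]'

```text
time_s: 17.73
tool_pos: [501.6, 18.5, 112.3]
eef_rot: [0.237, 0.972, -0.0, -0.0]
contact_force: [0.8, -0.0, -0.5]
gripper_width: 11.2
gripper_force: 39.8
```

move_arm --increments '[{"offset":[0,0,0],"turn":-0.07},{"offset":[0,0,0],"turn":-0.073},{"offset":[0,0,0],"turn":0},{"offset":[0,0,0],"turn":0},{"offset":[0,0,0],"turn":0},{"offset":[0,0,0],"turn":0},{"offset":[0,0,0],"turn":0},{"offset":[0,0,0],"turn":0},{"offset":[0,0,0],"turn":0},{"offset":[0,0,0],"turn":0}]'

```text
time_s: 18.57
tool_pos: [502.3, 17.5, 112.5]
eef_rot: [0.167, 0.986, -0.0, -0.0]
contact_force: [-0.0, -0.2, -0.8]
gripper_width: 11.1
gripper_force: 39.8
```

Run:
```python
from h import *
r=bot.read_camera("wrist");s=bot.state();print(toolang(),np.round(s["tool_pos"],1),s["time_s"],np.round(s["contact_force"],1))
print(marks(r,1,th=70))
f=r["frame"][:,:,::-1].copy();tp=s["tool_pos"];a=np.radians(toolang());z0=tp[2]-33.3
def circ(c,R,z,col): cv2.polylines(f,[np.array([proj(r,[c[0]+R*np.cos(t),c[1]+R*np.sin(t),z],1) for t in np.linspace(0,6.28,60)]).astype(int)],True,col,1)
circ((502.2,17.2),48,55,(0,0,255));circ(tp,32,z0+16,(0,255,0))
P=np.array([proj(r,[tp[0]+x*np.cos(a)-y*np.sin(a),tp[1]+x*np.sin(a)+y*np.cos(a),z0+40],1) for x,y in[(-25,-6),(25,-6),(25,6),(-25,6)]]);cv2.polylines(f,[P.astype(int)],True,(0,255,0),1)
cv2.imwrite("pics/w7.png",cv2.resize(f[140:420,150:500],None,fx=2.1,fy=2.1,interpolation=cv2.INTER_CUBIC))
```

```text
160.80760807203808 [502.3  17.5 112.5] 18.6167 [-0.2  0.3 -0.4]
[(np.float64(561.4), np.float64(57.2), 12), (np.float64(537.1), np.float64(0.1), 3565), (np.float64(521.7), np.float64(54.0), 30), (np.float64(510.3), np.float64(57.3), 22), (np.float64(494.4), np.float64(-23.4), 31), (np.float64(483.2), np.float64(-19.3), 30), (np.float64(457.9), np.float64(33.1), 273)]
```

View pics/w7.png

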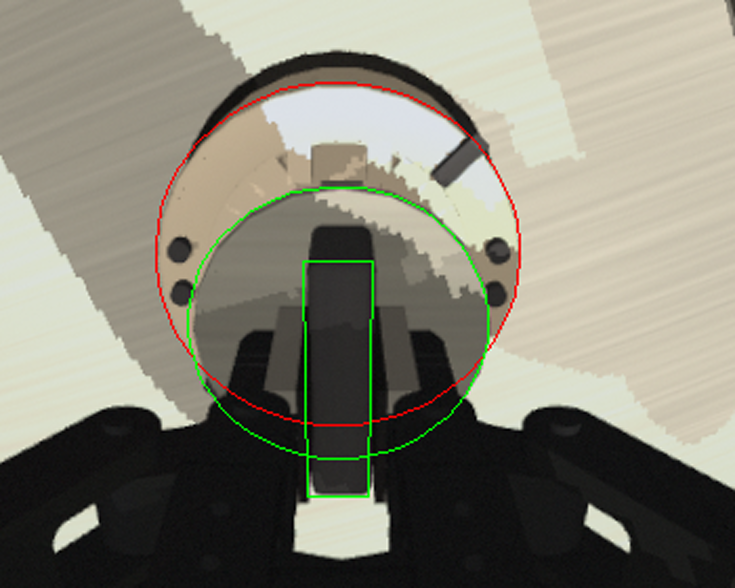

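The held lid matches the model (green) and the jar rim matches (red). The bar at column 341 lines up with the notch at (339,165). I lower it gently.

move_arm --increments '[{"offset":[0,0,0.005],"turn":0},{"offset":[0,0,0.005],"turn":0},{"offset":[0,0,0.005],"turn":0},{"offset":[0,0,0.004],"turn":0},{"offset":[0,0,0.002],"turn":0},{"offset":[0,0,0.002],"turn":0},{"offset":[0,0,0.002],"turn":0},{"offset":[0,0,0.002],"turn":0},{"offset":[0,0,0],"turn":0},{"offset":[0,0,0],"turn":0}]'

```text
time_s: 19.45
tool_pos: [502.3, 17.6, 85.5]
eef_rot: [0.167, 0.986, -0.0, -0.0]
contact_force: [0.1, -0.4, -1.0]
gripper_width: 10.8
gripper_force: 39.8
```

Lid bottom is at about 52 mm, in the notches with no force. I continue down to the seat.

move_arm --increments '[{"offset":[0,0,0.0015],"turn":0},{"offset":[0,0,0.0015],"turn":0},{"offset":[0,0,0.0015],"turn":0},{"offset":[0,0,0.0015],"turn":0},{"offset":[0,0,0.001],"turn":0},{"offset":[0,0,0.0005],"turn":0},{"offset":[0,0,0],"turn":0},{"offset":[0,0,0],"turn":0},{"offset":[0,0,0],"turn":0},{"offset":[0,0,0],"turn":0}]'

```text
time_s: 20.28
tool_pos: [502.4, 17.6, 78.1]
eef_rot: [0.167, 0.986, -0.0, 0.0]
contact_force: [1.1, 0.2, -1.1]
gripper_width: 11.0
gripper_force: 39.8
```

move_arm --increments '[{"offset":[0,0,0.0004],"turn":0},{"offset":[0,0,0.0004],"turn":0},{"offset":[0,0,0.0004],"turn":0},{"offset":[0,0,0],"turn":0},{"offset":[0,0,0],"turn":0},{"offset":[0,0,0],"turn":0},{"offset":[0,0,0],"turn":0},{"offset":[0,0,0],"turn":0},{"offset":[0,0,0],"turn":0},{"offset":[0,0,0],"turn":0}]'

```text
time_s: 21.12
tool_pos: [502.4, 17.6, 77.6]
eef_rot: [0.167, 0.986, -0.0, 0.0]
contact_force: [-2.2, -0.4, 5.3]
gripper_width: 11.1
gripper_force: 40.8
```

The lid is seated: 5 N of contact at the expected height. I ease up 0.5 mm and twist clockwise, first 32°.

move_arm --increments '[{"offset":[0,0,-0.0005],"turn":0},{"offset":[0,0,0],"turn":0.05},{"offset":[0,0,0],"turn":0.07},{"offset":[0,0,0],"turn":0.07},{"offset":[0,0,0],"turn":0.07},{"offset":[0,0,0],"turn":0.07},{"offset":[0,0,0],"turn":0.07},{"offset":[0,0,0],"turn":0.07},{"offset":[0,0,0],"turn":0.06},{"offset":[0,0,0],"turn":0.03}]'

```text
time_s: 21.95
tool_pos: [503.0, 17.1, 77.6]
eef_rot: [0.434, 0.901, -0.0, 0.001]
contact_force: [0.7, -0.8, 0.1]
gripper_width: 11.0
gripper_force: 40.1
```

Run:
```python
from h import *
s=bot.state();print(toolang(),np.round(s["tool_pos"],1),s["time_s"],np.round(s["contact_force"],1),np.round(s["wrist_torque"],2))
```

```text
128.56657132510503 [503.   17.1  77.6] 21.95 [ 0.7 -0.8  0.1] [-0.23 -0.07  0.01]
```

It turns freely. The remaining turn is 12.8° (0.223 rad).

move_arm --increments '[{"offset":[0,0,0],"turn":0.05},{"offset":[0,0,0],"turn":0.06},{"offset":[0,0,0],"turn":0.06},{"offset":[0,0,0],"turn":0.04},{"offset":[0,0,0],"turn":0.013},{"offset":[0,0,0],"turn":0},{"offset":[0,0,0],"turn":0},{"offset":[0,0,0],"turn":0},{"offset":[0,0,0],"turn":0},{"offset":[0,0,0],"turn":0}]'

```text
time_s: 22.78
tool_pos: [502.8, 17.3, 77.6]
eef_rot: [0.53, 0.848, 0.0, 0.001]
contact_force: [1.5, -1.8, 2.7]
gripper_width: 11.0
gripper_force: 40.4
```

Run:
```python
from h import *
s=bot.state();print(toolang(),np.round(s["tool_pos"],1),s["time_s"],np.round(s["contact_force"],1),np.round(s["wrist_torque"],2),np.abs(s["joint_vel"]).max(),s["gripper_force"])
r=bot.read_camera("wrist");f=r["frame"][:,:,::-1].copy()
for sg in(34,48,-34,-48): 
    a=np.radians(-64.2);p=proj(r,[502.3+sg*np.cos(a),17.2+sg*np.sin(a),59],1);cv2.circle(f,tuple(p.astype(int)),2,(0,255,0),-1)
cv2.imwrite("pics/w8.png",cv2.resize(f[140:420,150:500],None,fx=2.1,fy=2.1,interpolation=cv2.INTER_CUBIC))
```

```text
115.96620985111272 [502.8  17.3  77.6] 22.7833 [ 1.5 -1.8  2.7] [-0.47 -0.21  0.09] 0.0012572820121277283 40.35841226577759
```

View pics/w8.png

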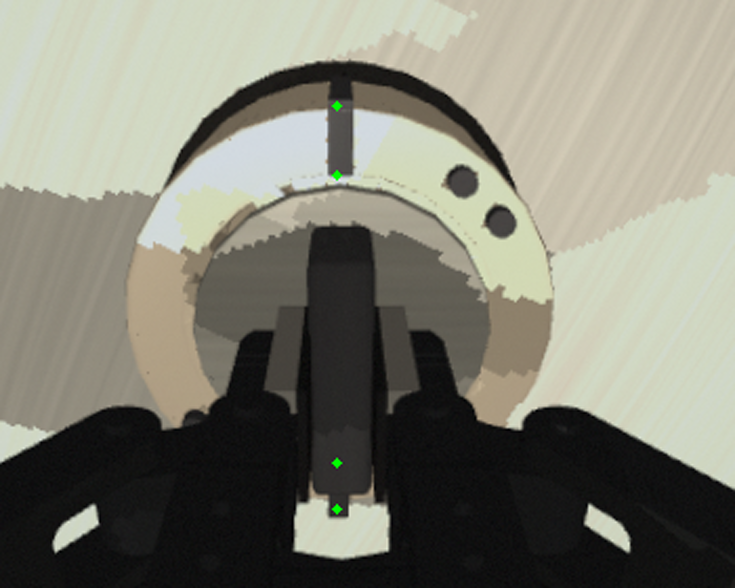

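The bar at column 341 points straight at both ribs, at (340,140) and (338,505). The disc sits flat on the rim and the grip holds at 40 N, so I hand the job in.

```bash
python3 -c "
from plant import bot
print(bot.close_job())"
```

```text
the job is handed in; nothing more can be done
None
```

The job is handed in, verdict not shown: the small lid stands let go in the empty pocket, and the large lid is seated on the jar with its bar at the ribs, still gripped at about 40 N.

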